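# Open the antenna patch box at a radio desk

## Task

Open the black antenna patch box: its lid lies flush, so press down the end with the orange pad until the other end tips up and stays up, then take the lid by the raised end, lift it out and set it down, released, orange-pad side up, wholly inside the blue tray. Put it down rather than drop it, and leave the other loose things on the desk where they are.

Things in the scene. Friction and masses are not known exactly. Their poses are not given: they have to be found in the camera images.
- box: black patch box fixed to the desk, 190 (x) x 100 (y) x 50 (z) mm, at any yaw. Origin: centre of its underside. The lid lies in a well in its top, x = -72 to +78, y = -31 to +31 mm. The well's floor is 12 mm above the desk under the press end; a pedestal 20 mm above the desk carries the lid's foot at x = 0; brass sockets stand inside, below the lid
- lid: loose aluminium lid, about 0.2 kg: plate 140 (x) x 56 (y) x 8 (z) mm with a cross rib (foot) under its middle, 10 mm along x, 54 along y, 22 deep. Origin: centre of the foot's underside; the plate spans z = 22 to 30 mm, z is up. Starts level in the box, x along the box's x, its top flush with the box's, 50 mm above the desk. Set on a flat floor it leans about 18 degrees on foot and one end
- lid_press_end (a point): middle of the top edge of the lid's press end (lid x = +70, z = 30 mm). A 30 x 40 mm orange pad on the lid is centred at lid x = +50 mm. The lid rocks over centre on its foot: push the pad down over 10 mm (under 1 N) and it falls on to a stop at about 25 degrees, where the pad's middle is about 24 mm lower than before, and stays so when let go
- lid_lift_end (a point): middle of the top edge of the lid's lift end (lid x = -70, z = 30 mm), with a thin black line at lid x = -60 mm. When the lid is tipped, its underside at this end is about 20 mm above the box's top and its sides, 56 mm apart, can be gripped from above, fingers over the box's rims
- tray: blue open tray with a dark liner, fixed to the desk, 160 (x) x 220 (y) mm, walls 5 mm thick and 18 mm high, floor 6 mm above the desk. Origin: centre of its underside; the long side runs along its y axis
- screwdriver: red-handled screwdriver, 170 mm long along its x, up to about 30 mm thick, lying between box and tray. A bystander. Origin at its middle, underside
- morse_key: brass Morse key on a dark wooden base 100 x 70 mm, 41 mm tall. A bystander. Origin: centre of its underside
- microphone: black hand microphone lying flat, 80 x 100 mm, 31 mm tall. A bystander. Origin: centre of its underside
- mug: blue ceramic mug, 82 mm across, 95 mm tall. A bystander. Origin: centre of its underside
- pocket_radio: black handheld radio standing in a grey charging base 90 x 70 mm, 205 mm tall with its antenna. A bystander. Origin: centre of its underside
- jar: amber glass jar with a steel cap, 64 mm across, 75 mm tall. A bystander. Origin: centre of its underside
Things that resemble listed ones, but are neither listed nor needed, are in the scene too. What is shaped like the box but green is not meant. Of the things shaped like the lid, the aluminium one is meant.

How it is judged:
On the way:
1. the lid has tipped by at least 0.3 rad in the well of the box, its pad end down and its lift end up (angle between lid's own z axis and vertical above 0.3 rad and distance between lid and box below 0.032 m and z of lid_press_end in the frame of box below 0.04 m and z of lid_lift_end in the frame of box above 0.06 m), for 0.2 s.
At the end, for the whole second after the job is handed in: The lid lies at rest (under 20 mm/s) and released in the tray: the middles of both its ends are inside the tray's 160 x 220 mm outline, its foot is within 25 mm of the height of the desk (down on the tray's floor), and its orange-pad side faces up (its z axis within 0.6 rad of vertical) (x of lid_press_end in the frame of tray between -0.08 and 0.08 m and y of lid_press_end in the frame of tray between -0.11 and 0.11 m and x of lid_lift_end in the frame of tray between -0.08 and 0.08 m and y of lid_lift_end in the frame of tray between -0.11 and 0.11 m and z of lid in the frame of tray below 0.025 m and angle between lid's own z axis and vertical below 0.6 rad and linear speed of lid below 0.02 m/s); the robot touches nothing.
It fails at once if the lid is dropped: it touches nothing while its foot is more than 85 mm above the desk (height (world z) of lid above 0.085 m and contact force between lid and anything else below 0.02 N).
It fails at once if a bystander (screwdriver, Morse key, microphone, mug, handheld radio or jar) is moved by more than 30 mm (distance of any of screwdriver, morse_key, microphone, mug, pocket_radio, jar from where it was at the start of the episode above 0.03 m).
It also fails if it takes over 51 s, if anything falls off the work surface, if the arm or the gripper's body presses on something with over 40 N, if the wrist force passes 120 N, or if a joint passes its speed limit or range.

## Robot

A 6-joint arm with a two-finger parallel gripper is mounted at the origin on the work surface. World frame = base frame: x ahead of the robot, y to its left, z up, the work surface at z = 0. Lengths are in m, angles in rad, forces in N, time in s.
With the tool pointing down it reaches from about 0.3 to 1 m from the base axis. Payload 5.1 kg.
Tool frame: the origin (TCP) lies midway between the tips of the shut fingers; the grasp point (between the pads) lies 19 mm behind it (robot.grip_depth is the z of the grasp point in the tool frame, in m); z points along the fingers, x is the direction in which the jaws open and shut, and the axes are right-handed (so a half turn about z gives the same grasp; the last joint's range is limited). The gripper opens to 95 mm and grips with 3 to 60 N. Pads are 20 mm wide; open, the fingers measure 119 mm over their backs; the gripper's body (75 mm by 180 mm) begins 59 mm behind the grasp point.
Start: joints at [1.251, 0.124, 1.65, -0, 1.367, -0.083], TCP at [0.153, 0.632, 0.215] pointing down, gripper open.
Joint ranges: [-2.61, 2.61], [-1.02, 2.33], [0.03, 2.71], [-1.35, 4.49], [0.32, 2.68], [-2.91, 2.91]. Speed limits (rad/s): [2.57, 2.57, 3.14, 3.14, 3.14, 3.14].

## Interface

Orientations are given as a 3x3 rotation matrix whose columns are the frame's x, y, z axes.
In Python, from plant import observe, imaging, workorder, spotter, robot gives the robot as it stands.
- The arm moves only by the tool arm_command, never from a script. Its argument "moves" is a list of rows, each a list of 3 entries, a list of its own where there are three numbers: the shift along the tool's x, y, z in mm, then the turn, a rotation vector about the tool's x, y, z in degrees, then the opening, from -1 (shut) to 1 (fully open). In form: [[[dx, dy, dz], [ax, ay, az], claw], ...]. A call has 1 to 10 rows; each row shifts and turns the commanded pose from where the row before left it, along the tool's axes as they then stand; what a row does not reach is not made up. A row lasts 1/12 s, in which the tool goes at most 41.7 mm and 7.16 degrees, less where a joint would pass 70% of its speed; a pose out of reach is approached as far as the arm can. A call with a gripper value outside its range is refused whole. The fingers move at their own pace and stop on an object; the grip force is fixed at half the most. Time passes only in rows, so rows that do not move let the fingers close. It gives the time, the measured TCP pose, the force and the opening at its end, in the units of the state.
- observe(): the state, without advancing time (a new reading comes with each control period).
- imaging.capture(name): name is "side" or "top" or "wrist"; returns the picture (480x640x3 uint8, blue, green, red); there is no depth.
- imaging.camera_model(name): a dict with "intrinsics" (3x3 intrinsics, pixels), "k1" (the pictures are not rectified: a ray, as slopes to the right and down, at radius r is drawn at 1 + k1 r^2 times it, then the intrinsics apply), "extrinsics" (4x4, takes a point from camera to world coordinates); the wrist camera has in their place "hand_eye" (4x4, takes a point from camera to tool coordinates, whose origin is the TCP and whose axes are the tool frame's). Camera axes: x right, y up, looking along -z (the intrinsics and any distortion apply to the point x, -y, -z); pixel columns grow to the right and rows downward; lengths in m; the calibration is good to about 2 mm. A picture is of the moment at which its call begins: read the wrist's pose just before it. camera_model takes no time and is no camera call.
- workorder.hand_in(): hands the job in, once; it reports no verdict.
Trained networks look in the newest picture that a camera, given by its name, has taken for a name from the list of things; names that differ only in an ending like _2 or _b are one class to them, and where a whole thing is asked for, a point or a joint stands for the part that bears it (a point fixed in the world has none). Each returns a list of dicts, best first, with "confidence" (0 to 1); they miss things now and then, are a little off and sometimes report something else, mostly with a low value. They report only what shows in the picture. A call takes as long as a camera call. They do not tell look-alikes from the thing itself.
- spotter.trace(camera, label): "region" (480x640 bool, what is visible of it) and "rect" ([centre column, centre row, width, height] in pixels, round what is visible of it).
The state is a dict: "clock": time; "q": joint angles; "dq": joint speeds; "joint_efforts": joint torques, N m; "position": TCP position; "orientation": TCP orientation; "wrist_force": force on the tool from outside, world axes, zero at the start; "moment": the same for the moment, N m; "opening": opening from 0.0 (shut) to 1.0 (fully open).
Only numpy, scipy, OpenCV 4.12 (cv2) and the standard library are available. Lean on these libraries where they do the work, as an engineer would, in place of code of your own. Each camera call takes 0.05 s, during which the arm holds its last target. There are 200 camera calls.

## Working session

There is one attempt and no reset: what is moved stays moved. The work goes in short steps, Python scripts to look and compute and a tool call to move; the robot and the scene stay as the last step left them, time stands still between calls to the robot, and variables do not carry over. Pictures are saved under pics/ and viewed, about 8 in all and at most 12, crops included, and the job is handed in when it is done.

Besides the shell and the picture viewer there is one more tool, called after "Emit:" by a JSON object that holds its "op" and its "data", one argument or row to a line. arm_command: Moves the arm, as the interface text tells. Its arguments: {"type":"object","properties":{"moves":{"type":"array"}},"required":["moves"]}

```bash
mkdir -p pics; ls
cat > h.py <<'E'
import sys; sys.path.insert(0,'.')
import numpy as np, cv2
from plant import observe, imaging, workorder, spotter, robot
def cam(name):
    m=imaging.camera_model(name); K=np.array(m["intrinsics"]);k1=m["k1"]
    if "extrinsics" in m: T=np.array(m["extrinsics"])
    else:
        s=observe(); W=np.eye(4);W[:3,:3]=s["orientation"];W[:3,3]=s["position"]; T=W@np.array(m["hand_eye"])
    return K,k1,T
def pix2w(name,uv,z,c=None):
    K,k1,T=c or cam(name)
    p=cv2.undistortPoints(np.array(uv,float).reshape(-1,1,2),K,np.array([k1,0,0,0.]),None,None).reshape(-1,2)
    d=np.c_[p[:,0],-p[:,1],-np.ones(len(p))]@T[:3,:3].T
    o=T[:3,3]; return o+d*((z-o[2])/d[:,2])[:,None]
def w2pix(name,P,c=None):
    K,k1,T=c or cam(name)
    q=(np.array(P,float).reshape(-1,3)-T[:3,3])@T[:3,:3]
    q=q*[1,-1,-1]
    return cv2.projectPoints(q,np.zeros(3),np.zeros(3),K,np.array([k1,0,0,0.]))[0].reshape(-1,2)
E
python3 - <<'E'
from h import *
np.set_printoptions(precision=3,suppress=True)
a=imaging.capture("top");b=imaging.capture("side")
cv2.imwrite("pics/top0.png",a);cv2.imwrite("pics/side0.png",b)
for n in ["box","lid","tray","screwdriver","morse_key","microphone","mug","pocket_radio","jar"]:
    for r in spotter.trace("top",n)[:3]: print(n,round(r["confidence"],2),np.round(r["rect"]),pix2w("top",[r["rect"][:2]],0.02)[0])
s=observe();print(s["clock"],s["position"],s["orientation"],robot.grip_depth,cam("top")[2])
E
```

```text
pics
box 0.7 [235. 248.  66.  74.] [0.489 0.201 0.02 ]
box 0.65 [196. 333.  60.  74.] [0.243 0.31  0.02 ]
lid 0.93 [238. 169.  48.  24.] [0.717 0.197 0.02 ]
lid 0.68 [232. 245.  38.  54.] [0.497 0.209 0.02 ]
tray 0.8 [394. 211.  81.  62.] [ 0.598 -0.252  0.02 ]
screwdriver 0.69 [234. 246.  43.  55.] [0.495 0.203 0.02 ]
screwdriver 0.64 [304. 248.   5.  56.] [0.492 0.002 0.02 ]
morse_key 0.95 [310. 153.  28.  33.] [ 0.766 -0.011  0.02 ]
microphone 0.58 [385. 155.  37.  33.] [ 0.763 -0.227  0.02 ]
microphone 0.29 [232. 244.  64.  76.] [0.499 0.209 0.02 ]
mug 0.83 [149. 181.  40.  48.] [0.682 0.459 0.02 ]
pocket_radio 0.69 [498. 222.  43.  37.] [ 0.57  -0.558  0.02 ]
jar 0.7 [149. 233.  28.  26.] [0.529 0.454 0.02 ]
jar 0.53 [148. 183.  41.  43.] [0.677 0.462 0.02 ]
0.55 [0.152 0.632 0.215] [[ 0.235  0.972  0.   ]
 [ 0.972 -0.235 -0.   ]
 [-0.     0.    -1.   ]] -0.0188 [[ 0.009  0.998 -0.061  0.423]
 [-1.     0.009 -0.003 -0.05 ]
 [-0.003  0.061  0.998  1.59 ]
 [ 0.     0.     0.     1.   ]]
```

View pics/top0.png

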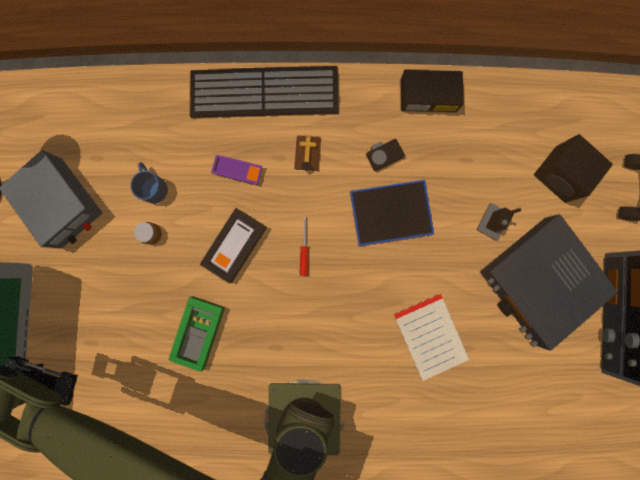

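Seen in the top picture: the black box with the aluminium lid is at (234,246), with its orange pad at (222,260). The look-alikes are a purple lid at (238,169) and a green box at (196,333). The tray is at (392,212), and the screwdriver at (304,250) lies between box and tray. The box fits because it is black and carries the aluminium lid. I'll confirm it in one crop and measure.

Run:
```python
from h import *
np.set_printoptions(precision=3,suppress=True)
a=cv2.imread("pics/top0.png")
hsv=cv2.cvtColor(a,cv2.COLOR_BGR2HSV).astype(int)
roi=np.zeros((480,640),bool);roi[205:290,195:272]=1
lid=roi&(hsv[...,1]<60)&(hsv[...,2]>110)
org=roi&(hsv[...,1]>180)&(hsv[...,2]>170)&(hsv[...,0]<20)
for n,m in (("lid",lid),("org",org)):
    k,l,st,c=cv2.connectedComponentsWithStats(m.astype(np.uint8))
    i=1+np.argmax(st[1:,4]); print(n,st[i],c[i],pix2w("top",[c[i]],.05)); 
    if n=="lid": L=l==i
    else: O=l==i
u=(L|O).astype(np.uint8)
pts=np.argwhere(u)[:,::-1]
r=cv2.minAreaRect(pix2w("top",pts,.05)[:,:2].astype(np.float32));print("lid rect",r)
blue=(hsv[...,0]>100)&(hsv[...,0]<130)&(hsv[...,1]>120)&(hsv[...,2]>60);b=np.zeros_like(blue);b[170:255,340:445]=1
pts=np.argwhere(blue&b)[:,::-1]
print("tray",cv2.minAreaRect(pix2w("top",pts,.018)[:,:2].astype(np.float32)))
c=cv2.resize(a[195:295,185:285],None,fx=6,fy=6,interpolation=cv2.INTER_CUBIC);cv2.imwrite("pics/c1.png",c)
```

```text
lid [211 219  43  53 824] [233.494 242.34 ] [[0.503 0.201 0.05 ]]
org [215 254  15  13 116] [222.164 260.034] [[0.453 0.232 0.05 ]]
lid rect ((0.49523401260375977, 0.20588809251785278), (0.0579015351831913, 0.142380952835083), 58.003021240234375)
tray ((0.5956511497497559, -0.24675768613815308), (0.15594063699245453, 0.2163374423980713), 9.273537635803223)
```

View pics/c1.png

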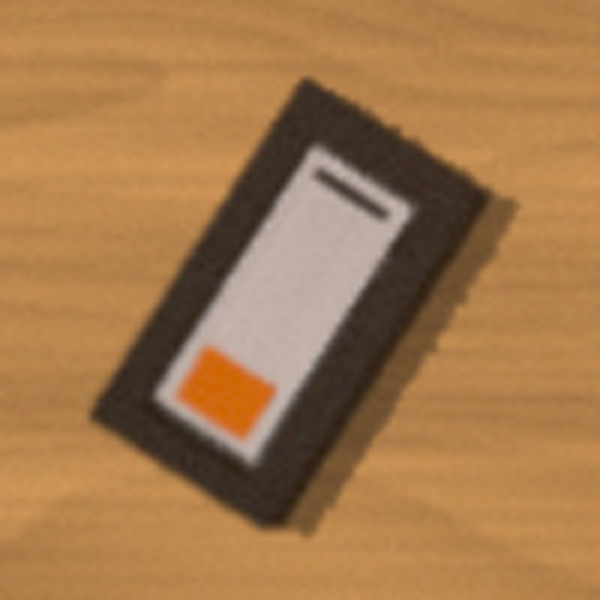

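Crop confirms it: aluminium lid, orange pad at the lower left (225,392 in the crop), line at the upper right (350,193). That gives lid centre (0.495, 0.206), pad direction 148°, pad at (0.453, 0.232), and lid size 142x58, which is correct. The tray is at (0.596, -0.247), yaw 9.3°. Next I move above the pad with the gripper shut.

Emit:
{"op": "arm_command", "data": {
  "moves": [
    [[-24.5,29.8,0],[0,0,0],-1],
    [[-24.5,29.8,0],[0,0,0],-1],
    [[-24.5,29.8,0],[0,0,0],-1],
    [[-24.5,29.8,0],[0,0,0],-1],
    [[-24.5,29.8,0],[0,0,0],-1],
    [[-24.5,29.8,0],[0,0,0],-1],
    [[-24.5,29.8,0],[0,0,0],-1],
    [[-24.5,29.8,0],[0,0,0],-1],
    [[-24.5,29.8,0],[0,0,0],-1],
    [[-24.5,29.8,0],[0,0,0],-1]
  ]
}}

```text
clock: 1.38
position: [0.3855, 0.3222, 0.215]
orientation: [[0.234, 0.972, 0.001], [0.972, -0.234, 0.001], [0.001, 0.001, -1.0]]
wrist_force: [0.4, 0.6, -1.0]
opening: 0.354
```

Emit:
{"op": "arm_command", "data": {
  "moves": [
    [[-24.5,29.8,0],[0,0,0],-1],
    [[-24.5,29.8,0],[0,0,0],-1],
    [[-24.5,29.8,0],[0,0,0],-1],
    [[0,0,0],[0,0,6.1],-1],
    [[0,0,0],[0,0,6.1],-1],
    [[0,0,0],[0,0,6.2],-1],
    [[0,0,0],[0,0,0],-1],
    [[0,0,0],[0,0,0],-1],
    [[0,0,0],[0,0,0],-1]
  ]
}}

```text
clock: 2.13
position: [0.4543, 0.2315, 0.2147]
orientation: [[0.527, 0.85, 0.0], [0.85, -0.527, 0.0], [0.0, 0.0, -1.0]]
wrist_force: [-0.2, 0.0, -0.1]
opening: 0.002
```

```bash
cat > look.py <<'E'
from h import *
np.set_printoptions(precision=4,suppress=True)
s=observe();R=np.array(s["orientation"]);p=np.array(s["position"]);print(s["clock"],p,R.round(3).tolist(),s["wrist_force"],s["opening"])
c=cam("wrist");a=imaging.capture("wrist")
E
python3 - <<'E'
from look import *
cv2.imwrite("pics/w1.png",a)
hsv=cv2.cvtColor(a,cv2.COLOR_BGR2HSV).astype(int)
org=((hsv[...,1]>170)&(hsv[...,2]>140)&(hsv[...,0]<14)).astype(np.uint8)
k,l,st,ce=cv2.connectedComponentsWithStats(org)
for i in range(1,k):
    if st[i,4]>300:
        P=pix2w("wrist",np.argwhere(l==i)[:,::-1],.05,c)[:,:2]
        r=cv2.minAreaRect(P.astype(np.float32));print(st[i],r, R.T@(np.r_[r[0],.05]-p))
print(w2pix("wrist",[[.453,.2325,.05],[.495,.206,.05]],c))
E
```

```text
2.1333 [0.4543 0.2315 0.2147] [[0.527, 0.85, 0.0], [0.85, -0.527, 0.0], [0.0, 0.0, -1.0]] [-0.2243  0.0381 -0.1458] 0.0021707078734294833
[ 299  209   36   35 1188] ((0.45031440258026123, 0.22819598019123077), (0.02858446165919304, 0.028505032882094383), 58.21211624145508) [-0.0049 -0.0017  0.1647]
[  96  296   69   78 2087] ((0.4479610025882721, 0.030130252242088318), (0.028217578306794167, 0.08005045354366302), 88.55814361572266) [-0.1744  0.1007  0.1647]
[[322.7453 226.2115]
 [322.2476 283.0594]]
```

View pics/w1.png

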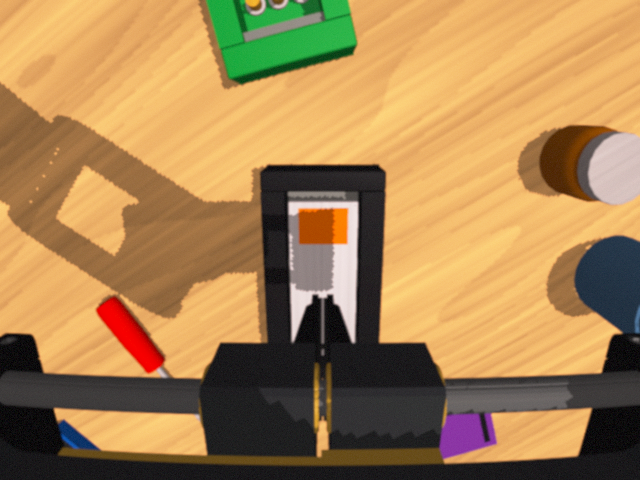

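The wrist picture shows the pad at (323,226), exactly where the top estimate projects, under a partial shadow. The tool is over the pad, so I press.

Emit:
{"op": "arm_command", "data": {
  "moves": [
    [[0,0,32],[0,0,0],-1],
    [[0,0,32],[0,0,0],-1],
    [[0,0,32],[0,0,0],-1],
    [[0,0,32],[0,0,0],-1],
    [[0,0,30],[0,0,0],-1],
    [[0,0,0],[0,0,0],-1],
    [[0,0,5],[0,0,0],-1],
    [[0,0,5],[0,0,0],-1],
    [[0,0,5],[0,0,0],-1],
    [[0,0,5],[0,0,0],-1]
  ]
}}

```text
clock: 3.02
position: [0.4559, 0.232, 0.0384]
orientation: [[0.529, 0.849, 0.004], [0.849, -0.529, 0.001], [0.003, 0.002, -1.0]]
wrist_force: [0.8, 0.3, 1.3]
opening: 0.001
```

Emit:
{"op": "arm_command", "data": {
  "moves": [
    [[0,0,3],[0,0,0],-1],
    [[0,0,0],[0,0,0],-1],
    [[0,0,0],[0,0,0],-1],
    [[0,0,0],[0,0,0],-1]
  ]
}}

```text
clock: 3.35
position: [0.4564, 0.2321, 0.0374]
orientation: [[0.529, 0.848, 0.004], [0.848, -0.529, 0.001], [0.003, 0.002, -1.0]]
wrist_force: [-4.3, -1.6, 14.2]
opening: 0.003
```

Emit:
{"op": "arm_command", "data": {
  "moves": [
    [[0,0,-10],[0,0,0],-1],
    [[0,0,-30],[0,0,0],-1],
    [[0,0,-30],[0,0,0],-1],
    [[0,-20,-30],[0,0,0],0.2],
    [[0,-30,-20],[0,0,0],1],
    [[0,-30,0],[0,0,0],1],
    [[0,0,0],[0,0,0],1],
    [[0,0,0],[0,0,0],1],
    [[0,0,0],[0,0,0],1]
  ]
}}

```text
clock: 4.1
position: [0.3867, 0.2736, 0.1538]
orientation: [[0.529, 0.849, 0.001], [0.849, -0.529, -0.0], [0.0, 0.001, -1.0]]
wrist_force: [0.2, 0.9, -0.7]
opening: 0.368
```

Run:
```python
from look import *
b=imaging.capture("side")
cv2.imwrite("pics/s2.png",np.vstack([np.hstack([cv2.resize(a,(400,300)),cv2.resize(b,(400,300))])]))
C=np.array([.495,.206]);
uv=w2pix("side",[[.495,.206,.05]])[0].astype(int);print(uv)
x,y=uv; cr=b[max(0,y-60):y+60,max(0,x-80):x+80]
cv2.imwrite("pics/s2.png",np.hstack([cv2.resize(a,(400,300)),cv2.resize(cr,(400,300),interpolation=cv2.INTER_CUBIC)]))
```

```text
4.1 [0.3867 0.2736 0.1538] [[0.529, 0.849, 0.001], [0.849, -0.529, -0.0], [0.0, 0.001, -1.0]] [ 0.2428  0.9258 -0.6531] 0.3681810854324299
[294 190]
```

View pics/s2.png

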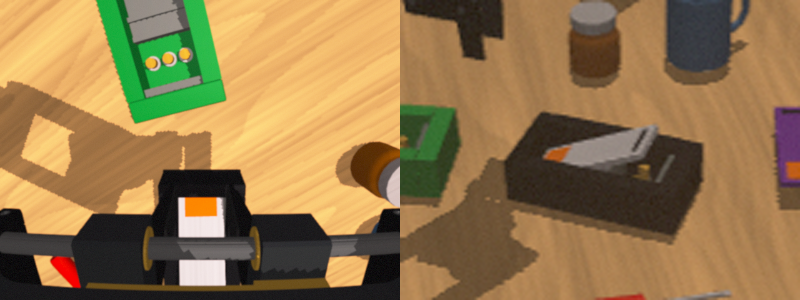

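The lid has tipped and stays up: in the side crop the raised end is at (645,135) and the pad end is down at (558,155). I move past the lift end, gripper open, for one close look.

Emit:
{"op": "arm_command", "data": {
  "moves": [
    [[0,33,-8],[0,0,0],1],
    [[0,33,-8],[0,0,0],1],
    [[0,33,-8],[0,0,0],1],
    [[0,33,-8],[0,0,0],1],
    [[0,33,-8],[0,0,0],1],
    [[0,33,-8],[0,0,0],1],
    [[0,30,0],[0,0,0],1],
    [[0,0,0],[0,0,0],1],
    [[0,0,0],[0,0,0],1]
  ]
}}

```text
clock: 4.95
position: [0.5809, 0.1512, 0.2004]
orientation: [[0.532, 0.847, -0.002], [0.847, -0.532, -0.0], [-0.001, -0.002, -1.0]]
wrist_force: [-0.5, 1.6, -0.2]
opening: 0.993
```

Run:
```python
from look import *
d=np.array([np.cos(np.radians(148)),np.sin(np.radians(148)),0]);n=np.array([-d[1],d[0],0]);C=np.array([.495,.206,0])
t=np.radians(25)
def L(x,y,z): # lid point, pivot foot edge x=5, z=.020
    x=(x-5);X=5+x*np.cos(t)+z*np.sin(t);Z=20-x*np.sin(t)+z*np.cos(t)
    return C+(X*d+y*n)/1000+[0,0,Z/1000]
for uv in w2pix("wrist",[L(-70,28,30),L(-70,-28,30),L(70,28,30),L(70,-28,30),L(-60,0,30)],c): cv2.drawMarker(a,tuple(int(v) for v in uv),(255,0,255),0,12,1)
print(L(-70,0,30),L(-58,0,26))
cv2.imwrite("pics/w3.png",a)
```

```text
4.95 [0.5809 0.1512 0.2004] [[0.532, 0.847, -0.002], [0.847, -0.532, -0.0], [-0.001, -0.002, -1.0]] [-0.5343  1.5695 -0.2444] 0.9933083387956767
[0.5377 0.1793 0.0789] [0.5299 0.1842 0.0702]
```

View pics/w3.png

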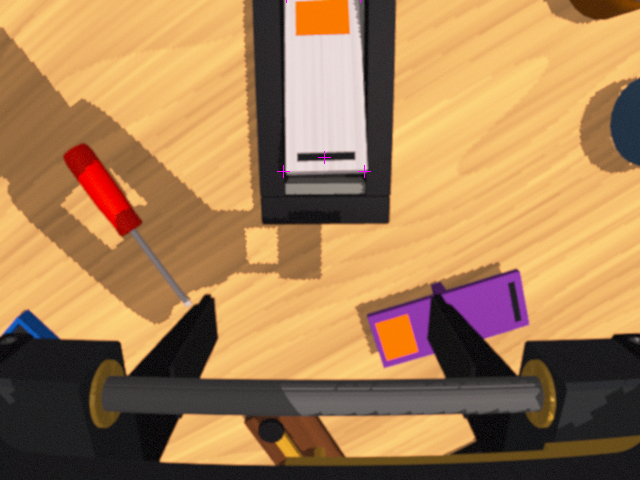

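The projected lid corners (magenta, (283,171) and (365,171)) coincide with the real raised end within about 2 mm. I go down for the grip.

Emit:
{"op": "arm_command", "data": {
  "moves": [
    [[0,-30,5],[0,0,0],1],
    [[0,-31,5],[0,0,0],1],
    [[0,0,25],[0,0,0],1],
    [[0,0,30],[0,0,0],1],
    [[0,0,30],[0,0,0],1],
    [[0,0,25],[0,0,0],1],
    [[0,0,15],[0,0,0],1],
    [[0,0,10],[0,0,0],1],
    [[0,0,0],[0,0,0],1],
    [[0,0,0],[0,0,0],1]
  ]
}}

```text
clock: 5.83
position: [0.5277, 0.1856, 0.0567]
orientation: [[0.529, 0.849, -0.001], [0.849, -0.529, -0.0], [-0.0, -0.0, -1.0]]
wrist_force: [0.2, 0.6, 0.2]
opening: 0.999
```

Emit:
{"op": "arm_command", "data": {
  "moves": [
    [[0,0,0],[0,0,0],0.4],
    [[0,0,0],[0,0,0],0.3],
    [[0,0,0],[0,0,0],-1],
    [[0,0,0],[0,0,0],-1],
    [[0,0,0],[0,0,0],-1],
    [[0,0,0],[0,0,0],-1],
    [[0,0,0],[0,0,0],-1],
    [[0,0,0],[0,0,0],-1]
  ]
}}

```text
clock: 6.5
position: [0.5284, 0.1853, 0.0569]
orientation: [[0.53, 0.848, 0.0], [0.848, -0.53, 0.0], [0.0, 0.0, -1.0]]
wrist_force: [0.3, -0.1, 0.9]
opening: 0.588
```

Emit:
{"op": "arm_command", "data": {
  "moves": [
    [[0,0,-6],[0,0,0],-1],
    [[0,0,-6],[0,0,0],-1],
    [[0,0,-6],[0,0,0],-1],
    [[0,0,-6],[0,0,0],-1],
    [[0,0,-6],[0,0,0],-1],
    [[0,0,-6],[0,0,0],-1],
    [[0,0,-6],[0,0,0],-1],
    [[0,0,-6],[0,0,0],-1],
    [[0,0,-6],[0,0,0],-1],
    [[0,0,-6],[0,0,0],-1]
  ]
}}

```text
clock: 7.33
position: [0.5282, 0.1853, 0.1173]
orientation: [[0.529, 0.848, 0.0], [0.848, -0.529, 0.0], [0.0, 0.0, -1.0]]
wrist_force: [0.4, -0.2, -1.4]
opening: 0.586
```

Run:
```python
from look import *
b=imaging.capture("side")
x,y=294,190; cr=b[y-75:y+60,x-90:x+90]
cv2.imwrite("pics/s4.png",np.hstack([cv2.resize(a,(400,300)),cv2.resize(cr,(400,300),interpolation=cv2.INTER_CUBIC)]))
```

```text
7.3333 [0.5282 0.1853 0.1173] [[0.529, 0.848, 0.0], [0.848, -0.529, 0.0], [0.0, 0.0, -1.0]] [ 0.4163 -0.2344 -1.4437] 0.5860449879526336
```

View pics/s4.png

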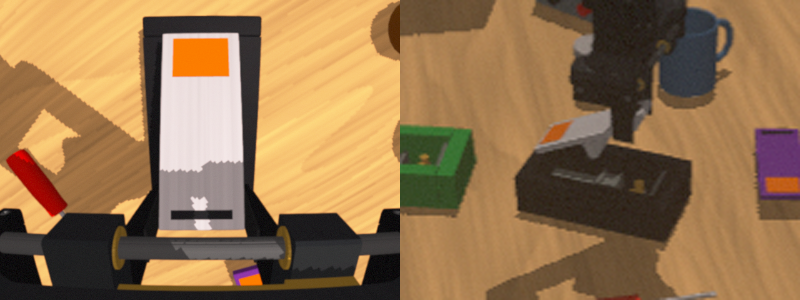

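The grip holds: opening 56 mm, lid clear of the box, tilt still about 25°, in both views. I carry it at this height over the screwdriver to the tray, then turn it along the tray's long side.

Emit:
{"op": "arm_command", "data": {
  "moves": [
    [[-8,7,0],[0,0,0],-1],
    [[-16,14,0],[0,0,0],-1],
    [[-24,21,0],[0,0,0],-1],
    [[-25,22,0],[0,0,0],-1],
    [[-25,22,0],[0,0,0],-1],
    [[-25,22,0],[0,0,0],-1],
    [[-25,22,0],[0,0,0],-1],
    [[-25,22,0],[0,0,0],-1],
    [[-25,22,0],[0,0,0],-1],
    [[-25,22,0],[0,0,0],-1]
  ]
}}

```text
clock: 8.27
position: [0.5758, -0.11, 0.1161]
orientation: [[0.53, 0.848, -0.001], [0.848, -0.53, 0.0], [-0.0, -0.001, -1.0]]
wrist_force: [0.7, 0.9, -1.7]
opening: 0.585
```

Emit:
{"op": "arm_command", "data": {
  "moves": [
    [[-25,22,0],[0,0,0],-1],
    [[-25,22,0],[0,0,0],-1],
    [[-25,22,0],[0,0,0],-1],
    [[-25,22,0],[0,0,0],-1],
    [[-25,21,0],[0,0,0],-1],
    [[-22,17,0],[0,0,0],-1],
    [[0,0,0],[0,0,5],-1],
    [[0,0,0],[0,0,6],-1],
    [[0,0,0],[0,0,6],-1],
    [[0,0,0],[0,0,6],-1]
  ]
}}

```text
clock: 9.1
position: [0.6045, -0.3, 0.1155]
orientation: [[0.822, 0.569, -0.002], [0.569, -0.822, 0.001], [-0.001, -0.002, -1.0]]
wrist_force: [0.3, -0.5, -2.4]
opening: 0.589
```

Emit:
{"op": "arm_command", "data": {
  "moves": [
    [[0,0,0],[0,0,6.5],-1],
    [[0,0,0],[0,0,6.5],-1],
    [[0,0,0],[0,0,6.5],-1],
    [[0,0,0],[0,0,6.3],-1],
    [[0,0,0],[0,0,0],-1],
    [[0,0,0],[0,0,0],-1],
    [[0,0,0],[0,0,0],-1]
  ]
}}

```text
clock: 9.68
position: [0.605, -0.2994, 0.1162]
orientation: [[0.987, 0.162, -0.001], [0.162, -0.987, 0.0], [-0.001, -0.0, -1.0]]
wrist_force: [-0.5, 0.7, -1.5]
opening: 0.586
```

Run:
```python
from look import *
print(w2pix("wrist",pix2w("top",[[352,190],[424,182],[433,233],[360,244]],.018),c).tolist())
t=imaging.capture("top");cr=t[120:270,320:520]
cv2.imwrite("pics/s5.png",np.hstack([cv2.resize(a,(400,300)),cv2.resize(cr,(400,300),interpolation=cv2.INTER_CUBIC)]))
```

```text
9.6833 [ 0.605  -0.2994  0.1162] [[0.987, 0.162, -0.001], [0.162, -0.987, 0.0], [-0.001, -0.0, -1.0]] [-0.4792  0.6808 -1.4741] 0.5864700237253652
[[460.9648467650701, -2.087594580724442], [424.98585982546615, 324.4069379866472], [213.8766544687331, 325.41657117860535], [192.77232242049647, -5.953496023913431]]
```

View pics/s5.png

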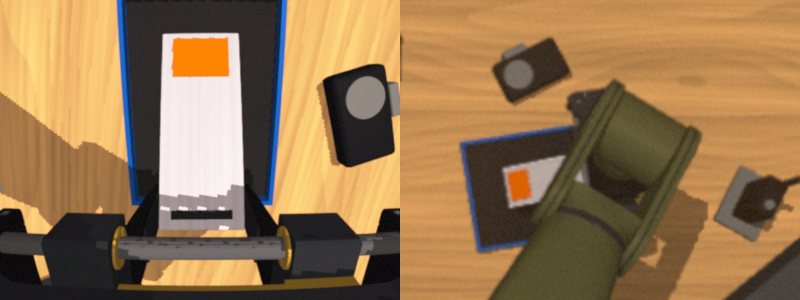

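Both views show the lid within the tray outline, centred and aligned, with the lift end to be lowered at the near end. I lower it, tilt 7° to match the 18° rest lean, and feel for contact.

Emit:
{"op": "arm_command", "data": {
  "moves": [
    [[0,0,12],[0,0,0],-1],
    [[0,0,14],[0,0,0],-1],
    [[0,0,14],[0,0,0],-1],
    [[0,0,10],[0,0,0],-1],
    [[0,0,0],[3.5,0,0],-1],
    [[0,0,0],[3.5,0,0],-1],
    [[0,0,10],[0,0,0],-1],
    [[0,0,10],[0,0,0],-1],
    [[0,0,4],[0,0,0],-1],
    [[0,0,0],[0,0,0],-1]
  ]
}}

```text
clock: 10.62
position: [0.6032, -0.2945, 0.0396]
orientation: [[0.987, 0.159, -0.024], [0.161, -0.979, 0.122], [-0.004, -0.125, -0.992]]
wrist_force: [-1.0, 0.3, -2.8]
opening: 0.584
```

Emit:
{"op": "arm_command", "data": {
  "moves": [
    [[0,0,2],[0,0,0],-1],
    [[0,0,2],[0,0,0],-1],
    [[0,0,0],[0,0,0],-1]
  ]
}}

```text
clock: 10.87
position: [0.605, -0.2954, 0.0389]
orientation: [[0.987, 0.16, -0.019], [0.161, -0.98, 0.12], [0.0, -0.122, -0.993]]
wrist_force: [0.5, 0.6, -2.1]
opening: 0.585
```

Emit:
{"op": "arm_command", "data": {
  "moves": [
    [[0,0,2],[0,0,0],-1],
    [[0,0,0],[0,0,0],-1],
    [[0,0,0],[0,0,0],-1]
  ]
}}

```text
clock: 11.12
position: [0.605, -0.2955, 0.0371]
orientation: [[0.987, 0.159, -0.019], [0.161, -0.98, 0.12], [0.0, -0.122, -0.993]]
wrist_force: [-0.2, -0.3, -2.3]
opening: 0.583
```

Emit:
{"op": "arm_command", "data": {
  "moves": [
    [[0,0,1],[0,0,0],-1],
    [[0,0,0],[0,0,0],-1],
    [[0,0,0],[0,0,0],-1]
  ]
}}

```text
clock: 11.37
position: [0.6051, -0.2957, 0.0365]
orientation: [[0.987, 0.159, -0.019], [0.16, -0.98, 0.12], [0.0, -0.121, -0.993]]
wrist_force: [-0.6, -0.7, 0.6]
opening: 0.586
```

Contact: the weight has come off the wrist, as computed (0.036). One more mm, then release.

Emit:
{"op": "arm_command", "data": {
  "moves": [
    [[0,0,1],[0,0,0],-1],
    [[0,0,0],[0,0,0],-1],
    [[0,0,0],[0,0,0],0.65],
    [[0,0,0],[0,0,0],0.75],
    [[0,0,0],[0,0,0],1],
    [[0,0,0],[0,0,0],1],
    [[0,0,0],[0,0,0],1],
    [[0,0,0],[0,0,0],1]
  ]
}}

```text
clock: 12.03
position: [0.6047, -0.295, 0.0346]
orientation: [[0.987, 0.159, -0.02], [0.16, -0.98, 0.121], [-0.0, -0.122, -0.992]]
wrist_force: [-0.1, -0.3, -0.8]
opening: 0.946
```

Emit:
{"op": "arm_command", "data": {
  "moves": [
    [[0,0,-15],[0,0,0],1],
    [[0,0,-25],[0,0,0],1],
    [[0,0,-30],[0,0,0],1],
    [[0,15,-30],[0,0,0],1],
    [[0,30,-20],[0,0,0],1],
    [[0,30,-20],[-3.5,0,0],1],
    [[0,0,-30],[-3.5,0,0],1],
    [[0,0,0],[0,0,0],1],
    [[0,0,0],[0,0,0],1]
  ]
}}

```text
clock: 12.78
position: [0.6212, -0.3881, 0.1993]
orientation: [[0.987, 0.161, 0.005], [0.161, -0.987, -0.003], [0.005, 0.004, -1.0]]
wrist_force: [-0.1, 0.3, 1.2]
opening: 0.999
```

Run:
```python
from look import *
b=imaging.capture("side")
u=w2pix("side",[[.596,-.247,.02]])[0].astype(int);x=min(max(u[0],90),550);y=u[1]
cr=b[max(0,y-67):y+68,x-90:x+90]
t=np.array([.5957,-.2468]);Rt=np.array([[np.cos(.1618),-np.sin(.1618)],[np.sin(.1618),np.cos(.1618)]])
hsv=cv2.cvtColor(a,cv2.COLOR_BGR2HSV)
m=((hsv[...,1]<60)&(hsv[...,2]>120)).astype(np.uint8);k,l,st,_=cv2.connectedComponentsWithStats(m)
for i in range(1,k):
    if st[i,4]>3000:
        q=np.argwhere(l==i)[:,::-1];P=(pix2w("wrist",q,.04,c)[:,:2]-t)@Rt;print(st[i],P.min(0),P.max(0))
cv2.imwrite("pics/s6.png",np.hstack([cv2.resize(a,(400,300)),cv2.resize(cr,(400,300),interpolation=cv2.INTER_CUBIC)]))
```

```text
12.7833 [ 0.6212 -0.3881  0.1993] [[0.987, 0.161, 0.005], [0.161, -0.987, -0.003], [0.005, 0.004, -1.0]] [-0.0939  0.2917  1.1753] 0.9989820214096087
[ 281    0   80  128 9625] [-0.0289 -0.0647] [0.0305 0.0245]
```

View pics/s6.png

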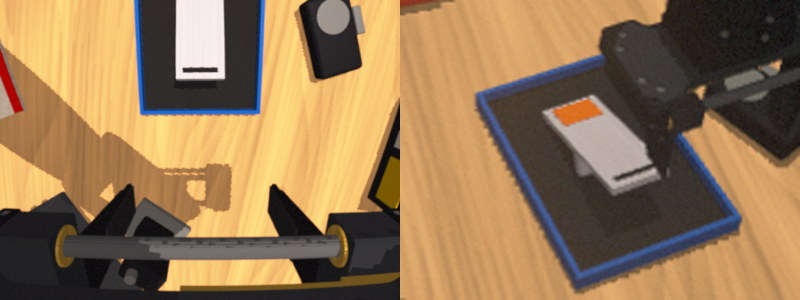

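The lid rests in the tray, pad up and leaning on foot and pad end. The lift end is at tray y = -65 mm and the sides are at x = ±30 mm. The gripper is clear, so I hand in.

```bash
python3 -c "
from h import *
print(workorder.hand_in(), observe()['clock'])"
```

```text
the job is handed in; nothing more can be done
the job is handed in; nothing more can be done
```

The lid is out of the black box and lying released in the blue tray, orange pad up. I handed the job in just after the last reading at 12.8 s of the 51 s allowed; hand-in gave no verdict.

- **Opening:** I pressed the pad down with the gripper shut. The side view showed the lid tipped and staying up after I let go. While held against its stop it pushed back with about 14 N.
- **Lifting and carrying:** I gripped the raised end by its sides; the opening read 56 mm, the lid's width. I lifted it out, carried it over the screwdriver and turned it along the tray's long side.
- **Setting down:** I tilted it to its resting lean and lowered it until the weight came off the wrist, then released it.
- **Last checks:** The lid rests in the tray on its foot and pad end. Measured in the tray's frame, its lift end is at y = −65 mm and its sides at x = ±30 mm. The pad end was cut off in the last wrist picture, but the side view shows it well inside the walls. The gripper was clear of everything.
- **Not checked:** I did not re-measure the loose things at the end. No contact with them was seen or felt. No check failed or disagreed.

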